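# Switch off the curing box and raise its counterweighted hatch

## Robot

A 7-joint arm with a two-finger parallel gripper is mounted at the origin on the work surface. World frame = base frame: x ahead of the robot, y to its left, z up, the work surface at z = 0. Lengths are in m, angles in rad, forces in N, time in s.
With the tool pointing down it reaches from about 0.35 to 0.9 m from the base axis. Payload 7.2 kg.
Tool frame: the origin (TCP) lies midway between the tips of the shut fingers; the grasp point (between the pads) lies 19 mm behind it; x points along the fingers, y is the direction in which the jaws open and shut, and the axes are right-handed (so a half turn about x gives the same grasp; the last joint's range is limited). The gripper opens to 88 mm and grips with 3 to 60 N. Pads are 20 mm wide; open, the fingers measure 115 mm over their backs; the gripper's body (75 mm by 178 mm) begins 61 mm behind the grasp point.
Start: joints at [1.178, 0.411, -0.013, 1.596, 0.006, 1.134, -0.082], TCP at [0.199, -0.592, 0.223] pointing down, gripper open.
Joint ranges: [-2.95, 2.95], [-0.29, 1.99], [-1.47, 1.44], [0.14, 2.54], [-1.03, 4.17], [0.13, 1.85], [-2.86, 2.86]. Speed limits (rad/s): [2.39, 2.39, 3.01, 3.01, 3.14, 3.14, 3.14].

## Interface

Orientations are given as a 3x3 rotation matrix whose columns are the frame's x, y, z axes.
In Python, from station import env gives the robot as it stands.
- The arm moves only by the shell command python3 -m crank 'ROWS' [FORCE]. ROWS is JSON, one flat list of numbers, 7 for each row, row after row: the shift along the tool's x, y, z in mm, then the turn, a rotation vector about the tool's x, y, z in degrees, then the opening, from 0 (shut) to 1 (fully open). In form: [dx, dy, dz, ax, ay, az, hand, dx, dy, dz, ax, ay, az, hand, ...]. A call has 1 to 20 rows; each row is the pose to reach, as a shift and turn from the pose commanded when the call began, along the tool's axes at that moment; what a row does not reach only later rows make up. A row lasts 1/8 s, in which the tool goes at most 62.5 mm and 10.7 degrees, less where a joint would pass 70% of its speed; a pose out of reach is approached as far as the arm can. A call with a gripper value outside its range is refused whole. The fingers move at their own pace and stop on an object; FORCE is the grip in N (left out, the last holds). Time passes only in rows, so rows that repeat a pose let the fingers close. It gives the time, the measured TCP pose, the force and the opening at its end, in the units of the state.
- env.get_obs(): the state, without advancing time (a new reading comes with each control period).
- env.snapshot(name): name is "scene" or "top" or "wrist"; returns a dict with "frame" (420x560x3 uint8, red, green, blue), "camera_matrix" (3x3 intrinsics, pixels), "view" (4x4, takes a point from world to camera coordinates). Camera axes: x right, y up, looking along -z (the intrinsics and any distortion apply to the point x, -y, -z); pixel columns grow to the right and rows downward; lengths in m; the calibration is good to about 2 mm. A picture is of the moment at which its call begins. There is no depth.
- env.finish_job(): hands the job in, once; it reports no verdict.
The state is a dict: "clock": time; "q": joint angles; "joint_velocities": joint speeds; "joint_torque": joint torques, N m; "tool_pos": TCP position; "orientation": TCP orientation; "wrist_force": force on the tool from outside, world axes, zero at the start; "wrist_torque": the same for the moment, N m; "gripper_width": finger opening in m.
Only numpy, scipy, OpenCV 4.12 (cv2) and the standard library are available. Lean on these libraries where they do the work, as an engineer would, in place of code of your own. Each camera call takes 0.05 s, during which the arm holds its last target. There are 200 camera calls.

## Task

The print is cured: push the red-knobbed toggle on the black curing box fully over, away from the hatch's lip towards its hinge side, to switch the lamp off, and only then push the amber hatch up by its orange lip, past its balance point, so that it stays fully raised by itself. Push gently without flinging the hatch, and leave the figurine inside, the tweezers and the parts trays where they are.

Things in the scene. Friction and masses are not known exactly. Their poses are not given: they have to be found in the camera images.
- cbox: Black plastic curing box, fixed: open-topped case 180 deep (x) x 200 wide (y) x 110 mm high, walls 6 mm. Origin: centre of the case's underside; +x from its front (lip side, facing to the robot's right, more or less) to its rear. A side housing (y -101 to -167, x -90 to +70 mm, 70 mm high) on its -y side carries the toggle. Inside, a turntable (radius 60 mm, top at 18 mm)
- toggle (a joint): Toggle lever on the side housing, rad: 0 to 0.2 = on, leaning to the box's front (-x); 1.0 = off, at its stop, leaning to the rear; upright at 0.5. Axis along box y at x -45, y -134 mm, 92 mm above the shelf. Stays where it is left; about 1.5 N at the knob moves it. Its base block is 70 x 50 mm, top at 95 mm
- toggle_tip (a point): Centre of the toggle's red ball knob (radius 13 mm), 50 mm from the lever's axis
- hatch (a joint): Amber hatch (205 x 200 x 6 mm) over the case, rad: 0 = shut, level; 1.5 = fully raised at its stop, nearly upright. Hinged along its rear edge (axis along box y). Below the balance point, about 0.9, it sinks back shut; beyond it the counterweight brings it to 1.5 by itself, damped. Slow lifting takes 0.7 to 1.5 N at the lip
- hatch_hinge (a point): Point on the hatch's hinge axis, mid-width: at x +90, y 0 of the box, 115 mm above the shelf. The hatch's counterweight, a steel bar 28 mm thick and 160 mm wide, stands 50 mm behind and 60 mm above the hinge when shut and swings down behind the box
- hatch_lip (a point): Middle of the outer edge of the orange push lip (100 mm wide along box y, 5 thick, 30 long), which slopes up and forward at 45 degrees from the hatch's front edge. Shut: this edge is 225 mm in front of and 21 mm above the hinge; the lip's root is 205 mm in front of the hinge at hinge height, 25 mm out from the case's front wall, with free space below
- figurine: Grey resin figurine, 63 mm tall, base 40 mm wide, standing on the turntable in the box; origin under its base. Leave it
- mat: Blue hard silicone mat, 160 x 120 x 4 mm, fixed; origin under its centre
- tweezers: Loose stainless tweezers lying on the mat, 120 mm long along x, about 14 mm wide, 7 mm high; origin under the middle. Leave them
- trays: Loose stack of three clear parts trays, 120 (x) x 90 (y) x 84 mm high in all; origin under its centre. Leave it

How it is judged:
By the outcome, as a careful person would: the job done as asked, in the order asked, and still so for the second after the job is handed in, with the robot touching nothing.
It also fails if it takes over 51 s, if anything falls off the work surface, if the arm or the gripper's body presses on something with over 40 N, if the wrist force passes 120 N, or if a joint passes its speed limit or range.

## Working session

There is one attempt and no reset: what is moved stays moved. The work goes in short steps, Python scripts to look and compute and a shell command to move; the robot and the scene stay as the last step left them, time stands still between calls to the robot, and variables do not carry over. Pictures are saved under pics/ and viewed, about 8 in all and at most 12, crops included, and the job is handed in when it is done.

```bash
ls; mkdir -p pics; python3 - <<'E'
from station import env
import cv2,pickle
o=env.get_obs()
print({k:o[k] for k in('clock','tool_pos','orientation','wrist_force','gripper_width')})
d={n:env.snapshot(n) for n in('scene','top','wrist')}
pickle.dump(d,open('s0.pkl','wb'))
for n in('scene','top'):cv2.imwrite(f'pics/{n}0.png',d[n]['frame'][:,:,::-1]);print(n,d[n]['camera_matrix'],d[n]['view'],[k for k in d[n]])
E
```

```text
pics
{'clock': 0.0, 'tool_pos': array([ 0.19929335, -0.59186647,  0.22181476]), 'orientation': array([[-5.80057402e-04,  3.19200866e-01, -9.47686906e-01],
       [ 1.45166648e-03, -9.47685798e-01, -3.19201381e-01],
       [-9.99998778e-01, -1.56088044e-03,  8.63389637e-05]]), 'wrist_force': array([-0.59949817, -0.33271374,  0.12520352]), 'gripper_width': 0.08788732855731803}
scene [[456.3311678    0.         281.24817101]
 [  0.         456.3311678  208.16891634]
 [  0.           0.           1.        ]] [[-0.51018856  0.85981955  0.0204446   0.28841835]
 [-0.54224172 -0.34001801  0.76834997  0.24103244]
 [ 0.66759385  0.38091745  0.63970332 -1.52781643]
 [ 0.          0.          0.          1.        ]] ['frame', 'camera_matrix', 'view']
top [[445.16422531   0.         278.47186949]
 [  0.         445.16422531 214.25218689]
 [  0.           0.           1.        ]] [[-0.02500982 -0.99912255 -0.03359527  0.02915513]
 [ 0.99681    -0.02747158  0.07493419 -0.54799361]
 [-0.07579136 -0.03161401  0.99662241 -1.1569785 ]
 [ 0.          0.          0.          1.        ]] ['frame', 'camera_matrix', 'view']
```

View pics/scene0.png

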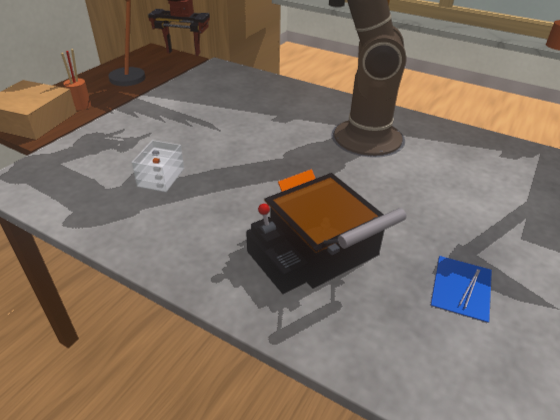

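View pics/top0.png

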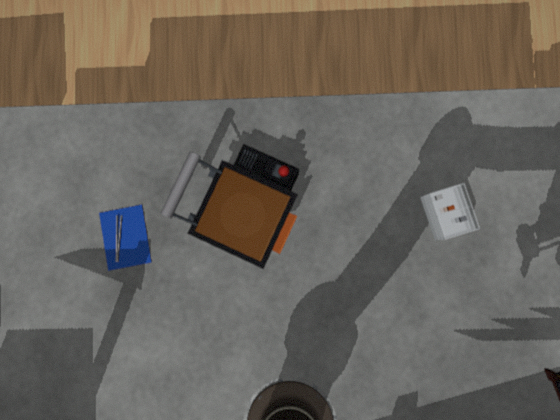

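```bash
cat > h.py <<'E'
import numpy as np,cv2
def ray(s,uv):
    K,V=s['camera_matrix'],s['view'];p=np.linalg.solve(K,[uv[0],uv[1],1.]);d=V[:3,:3].T@(p*[1,-1,-1])
    return -V[:3,:3].T@V[:3,3],d/np.linalg.norm(d)
def plane(s,uv,z):
    c,d=ray(s,uv);return c+d*(z-c[2])/d[2]
def tri(ss,uvs):
    A=0;b=0
    for s,u in zip(ss,uvs):
        c,d=ray(s,u);P=np.eye(3)-np.outer(d,d);A=A+P;b=b+P@c
    x=np.linalg.solve(A,b);return x,[np.linalg.norm((np.eye(3)-np.outer(d,d))@(x-c))*1e3 for c,d in(ray(s,u) for s,u in zip(ss,uvs))]
def blob(s,lo,hi,roi=None):
    m=cv2.inRange(cv2.cvtColor(s['frame'],cv2.COLOR_RGB2HSV),lo,hi)
    if roi:
        k=np.zeros_like(m);x0,y0,x1,y1=roi;k[y0:y1,x0:x1]=255;m&=k
    c=max(cv2.findContours(m,cv2.RETR_EXTERNAL,cv2.CHAIN_APPROX_NONE)[0],key=cv2.contourArea)
    return c
RED=((0,170,90),(4,255,255));ORA=((5,200,170),(14,255,255));AMB=((8,150,60),(16,255,165))
E
python3 - <<'E'
import pickle;from h import *
np.set_printoptions(precision=4,suppress=True)
d=pickle.load(open('s0.pkl','rb'));S,T=d['scene'],d['top']
for s,u in((S,(264,209)),(S,(298,181)),(S,(330,210)),(T,(283,172)),(T,(285,233)),(T,(240,213))):
    print(cv2.cvtColor(s['frame'],cv2.COLOR_RGB2HSV)[u[1],u[0]])
rs={'S':(S,(200,150,400,260)),'T':(T,(180,140,310,280))}
C={}
for n,(s,r) in rs.items():
    for nm,c in(('red',RED),('ora',ORA),('amb',AMB)):
        k=blob(s,*c,r);C[n,nm]=k
        print(n,nm,cv2.contourArea(k),cv2.minEnclosingCircle(k),cv2.boxPoints(cv2.minAreaRect(k)).round(1).tolist(),cv2.approxPolyDP(k,4,True)[:,0].tolist())
print(tri((S,T),[cv2.minEnclosingCircle(C[n,'red'])[0] for n in 'ST']))
print(tri((S,T),[cv2.minAreaRect(C[n,'ora'])[0] for n in 'ST']))
E
```

```text
[  1 197 145]
[ 13 249 210]
[ 14 212 119]
[  0 191 156]
[ 11 198 139]
[ 14 158 102]
S red 68.0 ((263.5, 208.0), 5.4084272384643555) [[259.0, 204.0], [268.0, 204.0], [268.0, 213.0], [259.0, 213.0]] [[262, 204], [259, 211], [265, 213], [268, 205]]
S ora 308.0 ((296.52630615234375, 179.63157653808594), 17.84718132019043) [[278.20001220703125, 181.1999969482422], [311.29998779296875, 168.8000030517578], [314.79998779296875, 178.1999969482422], [281.70001220703125, 190.60000610351562]] [[311, 170], [280, 181], [282, 190], [314, 178]]
S amb 3570.0 ((325.0, 207.5), 51.70357894897461) [[273.6000061035156, 199.0], [351.8999938964844, 162.89999389648438], [376.70001220703125, 216.5], [298.29998779296875, 252.60000610351562]] [[331, 178], [274, 199], [316, 243], [376, 216]]
T red 53.5 ((283.0, 171.0), 4.472236156463623) [[279.0, 167.0], [287.0, 167.0], [287.0, 175.0], [279.0, 175.0]] [[281, 167], [279, 173], [286, 174]]Traceback (most recent call last):
  File "<stdin>", line 10, in <module>
  File "h.py", line 16, in blob
    c=max(cv2.findContours(m,cv2.RETR_EXTERNAL,cv2.CHAIN_APPROX_NONE)[0],key=cv2.contourArea)
ValueError: max() iterable argument is empty
```

```bash
python3 - <<'E'
import pickle;from h import *
np.set_printoptions(precision=4,suppress=True)
d=pickle.load(open('s0.pkl','rb'));S,T=d['scene'],d['top']
R=(180,140,310,280)
k=lambda c:np.array(c,float)
rt=blob(T,(0,150,90),(5,255,255),R);ot=blob(T,(5,170,120),(13,255,255),R);at=blob(T,(12,120,50),(18,255,118),R)
for c in(rt,ot,at):print(cv2.contourArea(c),cv2.minEnclosingCircle(c)[0],cv2.boxPoints(cv2.minAreaRect(c)).round(1).tolist(),cv2.approxPolyDP(c,4,True)[:,0].tolist())
rs=blob(S,(0,150,70),(5,255,255),(240,190,285,225));print(cv2.minEnclosingCircle(rs),cv2.minEnclosingCircle(rt))
print('knob',tri((S,T),[cv2.minEnclosingCircle(rs)[0],cv2.minEnclosingCircle(rt)[0]]))
os=cv2.minAreaRect(blob(S,*ORA,(270,160,330,200)))
print('lip mid',tri((S,T),[os[0],cv2.minAreaRect(ot)[0]]))
A={'S':cv2.approxPolyDP(blob(S,*AMB,(200,150,400,260)),4,True)[:,0],'T':cv2.boxPoints(cv2.minAreaRect(at))}
print({n:[plane(s,u,.118).tolist() for u in A[n]] for n,s in(('S',S),('T',T))})
E
```

```text
54.0 (282.89129638671875, 170.67391967773438) [[279.0, 167.0], [287.0, 167.0], [287.0, 175.0], [279.0, 175.0]] [[279, 168], [281, 175], [287, 173], [285, 167]]
256.5 (284.5, 233.0) [[272.3999938964844, 249.5], [289.0, 213.10000610351562], [295.70001220703125, 216.1999969482422], [279.20001220703125, 252.5]] [[291, 214], [274, 246], [278, 252], [294, 220]]
5059.0 (242.43130493164062, 214.1924285888672) [[194.0, 230.89999389648438], [224.10000610351562, 165.6999969482422], [290.5, 196.3000030517578], [260.3999938964844, 261.6000061035156]] [[224, 168], [195, 230], [260, 261], [289, 196]]
((263.70001220703125, 208.3000030517578), 5.420424461364746) ((282.89129638671875, 170.67391967773438), 4.721550464630127)
knob (array([ 0.6439, -0.0021,  0.1394]), [np.float64(0.1839134293311712), np.float64(0.18391342933113713)])
lip mid (array([ 0.4955, -0.001 ,  0.1263]), [np.float64(0.013203730688040883), np.float64(0.013203730688093641)])
{'S': [[0.43319131857727833, 0.06322756030170129, 0.118], [0.5805539885786909, -0.013529375328967475, 0.118], [0.6599860400381236, 0.13831081688950092, 0.118], [0.5104772850250936, 0.21344598179504504, 0.118]], 'T': [[0.5061915114064046, 0.21862402837869235, 0.11799999999999988], [0.6646426736200746, 0.1423861124304587, 0.11799999999999988], [0.5841854884863478, -0.018646195029013872, 0.11799999999999988], [0.4280390711149726, 0.058217244721416705, 0.11799999999999988]]}
```

```bash
python3 -m crank '[0,-385,-578,-44.9,0,0,0, 0,-385,-578,-44.9,0,0,0, 0,-385,-578,-44.9,0,0,0, 0,-385,-578,-44.9,0,0,0, 0,-385,-578,-44.9,0,0,0, 0,-385,-578,-44.9,0,0,0, 0,-385,-578,-44.9,0,0,0, 0,-385,-578,-44.9,0,0,0, 0,-385,-578,-44.9,0,0,0, 0,-385,-578,-44.9,0,0,0, 0,-385,-578,-44.9,0,0,0, 0,-385,-578,-44.9,0,0,0, 0,-385,-578,-44.9,0,0,0, 0,-385,-578,-44.9,0,0,0, 0,-385,-578,-44.9,0,0,0, 0,-385,-578,-44.9,0,0,0]' 10; python3 -m crank '[0,0,0,0,0,0,0]'
cat > b.py <<'E'
import numpy as np
from station import env
np.set_printoptions(precision=4,suppress=True)
a=np.radians(63.5);B=np.array([[np.cos(a),-np.sin(a),0],[np.sin(a),np.cos(a),0],[0,0,1]]);O=np.array([.5514,.1113,0])
def st():
    o=env.get_obs();print('t',o['clock'],'TCP box mm',(B.T@(np.array(o['tool_pos'])-O)*1e3).round(1),'F box',(B.T@o['wrist_force']).round(2),'w',o['gripper_width'],'\nR in box\n',B.T@o['orientation'],'q',o['q']);return o
if __name__=='__main__':st()
E
python3 b.py
```

```text
clock: 2.15
tool_pos: [0.6241, -0.0442, 0.2229]
orientation: [[0.0, 0.894, -0.447], [-0.0, -0.447, -0.894], [-1.0, 0.0, 0.0]]
wrist_force: [0.6, 0.0, -0.7]
gripper_width: 0.0005
clock: 2.28
tool_pos: [0.6243, -0.0435, 0.2228]
orientation: [[0.0, 0.895, -0.447], [-0.0, -0.447, -0.895], [-1.0, 0.0, 0.0]]
wrist_force: [0.2, 0.1, -0.1]
gripper_width: 0.0007
t 2.275 TCP box mm [-106.  -134.3  222.8] F box [ 0.19 -0.1  -0.06] w 0.0007348196171199151 
R in box
 [[-0.     -0.0005 -1.    ]
 [-0.0003 -1.      0.0005]
 [-1.      0.0003  0.    ]] q [ 0.3032  0.4506 -0.4368  1.5717  0.2022  1.164  -0.6386]
```

```bash
python3 -m crank '[45,0,0,0,0,0,0, 80,0,0,0,0,0,0, 95,0,0,0,0,0,0, 95,0,0,0,0,0,0, 95,0,-12,0,0,0,0, 95,0,-18,0,0,0,0, 95,0,-24,0,0,0,0, 95,0,-30,0,0,0,0, 95,0,-35,0,0,0,0]'; python3 -m crank '[0,0,-5,0,0,0,0, 0,0,-10,0,0,0,0, 0,0,-15,0,0,0,0, 0,0,-20,0,0,0,0, 0,0,-24,0,0,0,0, 0,0,-27,0,0,0,0, 0,0,-27,0,0,0,0]';python3 b.py
```

```text
clock: 3.4
tool_pos: [0.6402, -0.0115, 0.1278]
orientation: [[0.0, 0.895, -0.446], [-0.0, -0.446, -0.895], [-1.0, 0.0, 0.0]]
wrist_force: [-0.7, -1.0, 1.6]
gripper_width: 0.0004
clock: 4.28
tool_pos: [0.6514, 0.0117, 0.1272]
orientation: [[-0.002, 0.895, -0.446], [-0.001, -0.446, -0.895], [-1.0, -0.001, 0.002]]
wrist_force: [-2.4, -3.3, -2.1]
gripper_width: 0.0005
t 4.275 TCP box mm [ -44.5 -133.9  127.2] F box [-4.02  0.65 -2.1 ] w 0.00054688892762488 
R in box
 [[-0.0018 -0.0003 -1.    ]
 [ 0.001  -1.      0.0003]
 [-1.     -0.001   0.0018]] q [ 0.1899  0.5816 -0.4134  1.6021  0.2638  1.0153 -0.7661]
```

```bash
python3 -m crank '[0,0,-3,0,0,0,0, 0,0,-5,0,0,0,0, 0,0,-5,0,0,0,0]';python3 -m crank '[0,0,15,0,0,0,0, 0,0,40,0,0,0,0, -60,0,60,0,0,0,0, -100,0,70,0,0,0,0, -100,0,70,0,0,0,0]';python3 - <<'E'
from b import *
from h import *
st()
S,T=env.snapshot('scene'),env.snapshot('top')
for n,s in(('scene',S),('top',T)):cv2.imwrite(f'pics/{n}1.png',s['frame'][:,:,::-1])
try:
    c=[cv2.minEnclosingCircle(blob(s,(0,150,70),(5,255,255),r)) for s,r in((S,(240,180,300,240)),(T,(255,150,300,190)))]
    x,e=tri((S,T),[k[0] for k in c]);print(c,B.T@(x-O)*1e3,e)
except Exception as ex:print(ex)
E
```

```text
clock: 4.65
tool_pos: [0.6516, 0.0121, 0.1271]
orientation: [[-0.006, 0.894, -0.449], [-0.006, -0.449, -0.894], [-1.0, -0.003, 0.008]]
wrist_force: [-10.4, -11.4, 4.6]
gripper_width: 0.0002
clock: 5.28
tool_pos: [0.6253, -0.0461, 0.232]
orientation: [[0.008, 0.894, -0.447], [0.0, -0.447, -0.894], [-1.0, 0.007, -0.004]]
wrist_force: [0.5, -0.3, 0.1]
gripper_width: 0.0004
t 5.275 TCP box mm [-107.9 -136.3  232. ] F box [-0.03 -0.6   0.09] w 0.0004379976353230032 
R in box
 [[ 0.0039 -0.0012 -1.    ]
 [-0.0075 -1.      0.0011]
 [-1.      0.0075 -0.0039]] q [ 0.3102  0.4407 -0.4395  1.5645  0.1989  1.1723 -0.632 ]
[((273.31817626953125, 219.68182373046875), 5.956214427947998), ((267.5, 164.0), 5.2202534675598145)] [ -19.5235 -133.2831  136.2916] [np.float64(0.14520496753674433), np.float64(0.1452049675367477)]
```

```bash
python3 -m crank '[10,-50,60,0,10,0,0, 20,-100,91,0,20,0,0, 28,-134,91,0,30,0,0, 28,-134,91,0,40,0,0, 28,-134,91,0,45,0,0, 28,-134,91,0,45,0,0, 60,-134,80,0,45,0,0, 86,-134,76,0,45,0,0, 86,-134,76,0,45,0,0, 86,-134,76,0,45,0,0]';python3 - <<'E'
from b import *
from h import *
st()
S=env.snapshot('scene');cv2.imwrite('pics/scene2.png',S['frame'][:,:,::-1])
E
```

```text
clock: 6.62
tool_pos: [0.4698, -0.0532, 0.1425]
orientation: [[0.314, 0.896, -0.314], [0.633, -0.444, -0.634], [-0.708, 0.001, -0.706]]
wrist_force: [0.4, 0.4, 0.3]
gripper_width: 0.0002
t 6.625 TCP box mm [-183.6   -0.4  142.5] F box [ 0.52 -0.17  0.27] w 0.0002498673157565654 
R in box
 [[ 0.7065  0.0022 -0.7077]
 [ 0.001  -1.     -0.0022]
 [-0.7077  0.0008 -0.7065]] q [ 1.1155  0.4878 -0.6835  2.1358 -0.7214  0.7812  0.5926]
```

View pics/scene2.png

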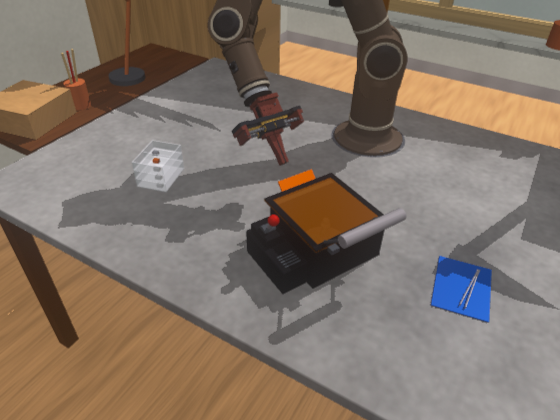

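```bash
python3 -m crank '[20,0,0,0,0,0,0, 40,0,0,0,0,0,0, 55,0,0,0,0,0,0, 62,0,0,0,0,0,0, 62,0,0,0,0,0,0]'; python3 -m crank '[0,0,-4,0,0,0,0, 0,0,-8,0,0,0,0, 0,0,-11,0,0,0,0, 0,0,-14,0,0,0,0, 0,0,-14,0,0,0,0]'; python3 - <<'E'
from b import *
from h import *
st()
for n in('scene','wrist'):cv2.imwrite(f'pics/{n}3.png',env.snapshot(n)['frame'][:,:,::-1])
r=.212
for t in np.arange(.1,1.25,.05):
    X,Z=r*(1-np.cos(t)),r*np.sin(t);print(round(t,2),((X-Z)*707.1).round(1),(-(X+Z)*707.1).round(1))
E
```

```text
clock: 7.3
tool_pos: [0.489, -0.0147, 0.0982]
orientation: [[0.315, 0.895, -0.315], [0.633, -0.446, -0.633], [-0.707, 0.001, -0.707]]
wrist_force: [0.1, -0.1, 0.6]
gripper_width: 0.0007
clock: 7.92
tool_pos: [0.4933, -0.0057, 0.1079]
orientation: [[0.315, 0.895, -0.315], [0.633, -0.446, -0.633], [-0.707, 0.0, -0.707]]
wrist_force: [-0.4, 0.2, 0.1]
gripper_width: 0.0006
t 7.925 TCP box mm [-130.7   -0.2  107.9] F box [-0.01  0.46  0.14] w 0.0006489420169880837 
R in box
 [[ 0.707   0.0004 -0.7072]
 [ 0.     -1.     -0.0006]
 [-0.7072  0.0004 -0.707 ]] q [ 1.0254  0.5665 -0.7238  2.1696 -0.781   0.6174  0.6006]
0.1 -14.2 -15.7
0.15 -20.7 -24.1
0.2 -26.8 -32.8
0.25 -32.4 -41.7
0.3 -37.6 -51.0
0.35 -42.3 -60.5
0.4 -46.5 -70.2
0.45 -50.3 -80.1
0.5 -53.5 -90.2
0.55 -56.2 -100.5
0.6 -58.5 -110.8
0.65 -60.2 -121.3
0.7 -61.3 -131.8
0.75 -62.0 -142.4
0.8 -62.1 -153.0
0.85 -61.7 -163.6
0.9 -60.7 -174.1
0.95 -59.2 -184.6
1.0 -57.2 -195.1
1.05 -54.7 -205.3
1.1 -51.7 -215.5
1.15 -48.2 -225.5
1.2 -44.1 -235.3
```

```bash
python3 -m crank '[0,0,-3,0,0,0,0, -2,0,-6,0,0,0,0, -7,0,-11,0,0,0,0, -11,0,-15,0,0,0,0, -14,0,-20,0,0,0,0, -18,0,-24,0,0,0,0, -21,0,-28,0,0,0,0, -24,0,-32,0,0,0,0, -27,0,-37,0,0,0,0, -30,0,-41,0,0,0,0, -32,0,-46,0,0,0,0]'; python3 - <<'E'
from b import *
from h import *
st()
S,W=env.snapshot('scene')['frame'],env.snapshot('wrist')['frame']
cv2.imwrite('pics/both4.png',np.hstack([S[80:320,140:540],W[90:330,80:480]])[:,:,::-1])
E
```

```text
clock: 9.4
tool_pos: [0.4975, 0.0027, 0.163]
orientation: [[0.315, 0.895, -0.316], [0.632, -0.446, -0.633], [-0.707, -0.0, -0.707]]
wrist_force: [-3.9, -5.2, 0.6]
gripper_width: 0.0003
t 9.4 TCP box mm [-121.2   -0.2  163. ] F box [-6.39  1.15  0.59] w 0.000262968528977745 
R in box
 [[ 0.7067 -0.0002 -0.7075]
 [-0.0001 -1.      0.0001]
 [-0.7075 -0.     -0.7067]] q [ 1.0245  0.4467 -0.734   2.1413 -0.7808  0.7252  0.5068]
```

View pics/both4.png

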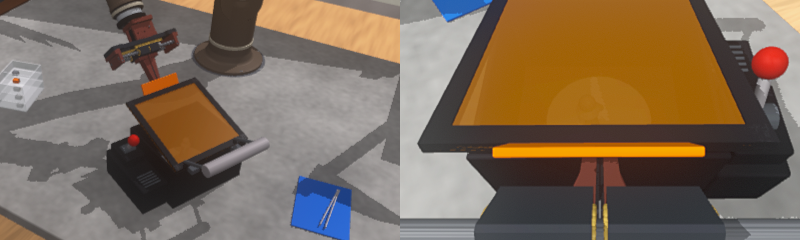

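```bash
python3 -m crank '[-4,0,-2,0,0,0,0, -8,0,-6,0,0,0,0, -10,0,-11,0,0,0,0, -13,0,-16,0,0,0,0, -15,0,-21,0,0,0,0, -17,0,-26,0,0,0,0, -19,0,-31,0,0,0,0, -21,0,-36,0,0,0,0, -22,0,-41,0,0,0,0, -24,0,-46,0,0,0,0]'; python3 - <<'E'
from b import *
st()
E
```

```text
clock: 10.75
tool_pos: [0.5046, 0.0171, 0.2127]
orientation: [[0.315, 0.895, -0.315], [0.633, -0.446, -0.633], [-0.707, -0.0, -0.707]]
wrist_force: [0.5, 0.5, -0.1]
gripper_width: 0.0004
t 10.75 TCP box mm [-105.2   -0.1  212.7] F box [ 0.64 -0.26 -0.07] w 0.00040396300168495856 
R in box
 [[ 0.7072  0.0001 -0.7071]
 [ 0.0001 -1.     -0.0001]
 [-0.7071 -0.     -0.7072]] q [ 1.0159  0.3506 -0.7479  2.1034 -0.7848  0.813   0.4165]
```

```bash
python3 - <<'E'
from b import *
from h import *
S,W=env.snapshot('scene')['frame'],env.snapshot('wrist')['frame']
cv2.imwrite('pics/both5.png',np.hstack([S[80:320,140:540],W[90:330,80:480]])[:,:,::-1]);st()
E
```

```text
t 10.85 TCP box mm [-104.9   -0.2  212.9] F box [-0.35  0.37 -0.04] w 0.00046820397522537186 
R in box
 [[ 0.7072  0.0007 -0.707 ]
 [-0.     -1.     -0.001 ]
 [-0.707   0.0007 -0.7072]] q [ 1.0158  0.3503 -0.7483  2.1031 -0.7849  0.813   0.4168]
```

View pics/both5.png

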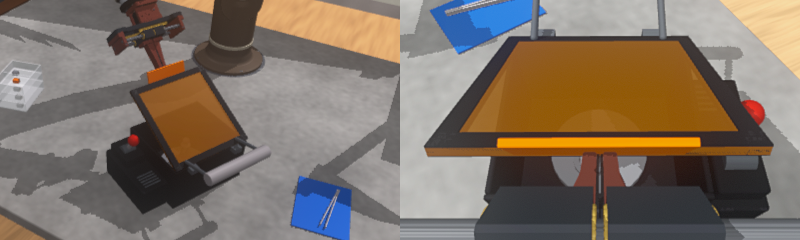

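```bash
python3 -m crank '[-1,0,-5,0,0,0,0, -3,0,-10,0,0,0,0, -4,0,-15,0,0,0,0, -5,0,-20,0,0,0,0, -6,0,-26,0,0,0,0, -7,0,-31,0,0,0,0, -7,0,-36,0,0,0,0, -8,0,-41,0,0,0,0, -8,0,-47,0,0,0,0, -8,0,-52,0,0,0,0, -8,0,-57,0,0,0,0, -8,0,-63,0,0,0,0]'; python3 - <<'E'
from b import *
from h import *
S,W=env.snapshot('scene')['frame'],env.snapshot('wrist')['frame']
cv2.imwrite('pics/both6.png',np.hstack([S[80:320,140:540],W[90:330,80:480]])[:,:,::-1]);st()
E
```

```text
clock: 12.35
tool_pos: [0.522, 0.0519, 0.2628]
orientation: [[0.315, 0.895, -0.315], [0.633, -0.446, -0.633], [-0.707, -0.0, -0.707]]
wrist_force: [-1.0, -0.6, 1.3]
gripper_width: 0.0004
t 12.45 TCP box mm [-65.8  -0.1 263.1] F box [-0.96 -0.17  0.78] w 0.0004714555879106334 
R in box
 [[ 0.7072  0.001  -0.707 ]
 [ 0.0002 -1.     -0.0012]
 [-0.707   0.0007 -0.7072]] q [ 0.9677  0.2691 -0.7733  2.0505 -0.7941  0.8635  0.2922]
```

View pics/both6.png

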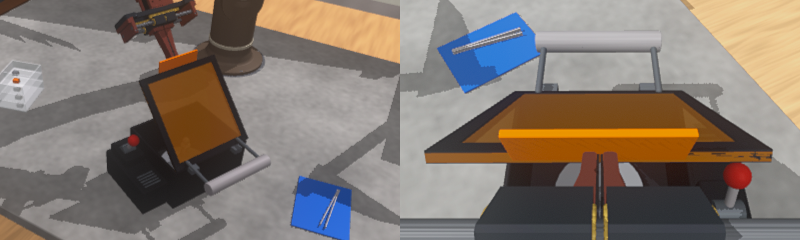

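```bash
python3 -m crank '[0,0,-5,0,0,0,0, 0,0,-10,0,0,0,0, 1,0,-16,0,0,0,0, 1,0,-21,0,0,0,0, 2,0,-26,0,0,0,0, 3,0,-31,0,0,0,0, 4,0,-37,0,0,0,0, 5,0,-42,0,0,0,0, 6,0,-47,0,0,0,0, 7,0,-52,0,0,0,0, 9,0,-57,0,0,0,0, 9,0,-57,0,0,0,0, 9,0,-57,0,0,0,0, 9,0,-57,0,0,0,0, 9,0,-57,0,0,0,0]'; python3 - <<'E'
from b import *
from h import *
S,W=env.snapshot('scene')['frame'],env.snapshot('wrist')['frame']
cv2.imwrite('pics/both7.png',np.hstack([S[80:320,140:540],W[90:330,80:480]])[:,:,::-1]);st()
E
```

```text
clock: 14.32
tool_pos: [0.5426, 0.0934, 0.2964]
orientation: [[0.315, 0.895, -0.316], [0.633, -0.446, -0.633], [-0.707, -0.0, -0.707]]
wrist_force: [-0.2, 0.1, 0.4]
gripper_width: 0.0007
t 14.425 TCP box mm [-19.9  -0.2 296.5] F box [ 0.74  0.41 -0.16] w 0.0002431484160896097 
R in box
 [[ 0.7071 -0.     -0.7071]
 [ 0.     -1.      0.    ]
 [-0.7071 -0.     -0.7071]] q [ 0.8962  0.2328 -0.7968  1.9997 -0.7898  0.8607  0.1693]
```

View pics/both7.png

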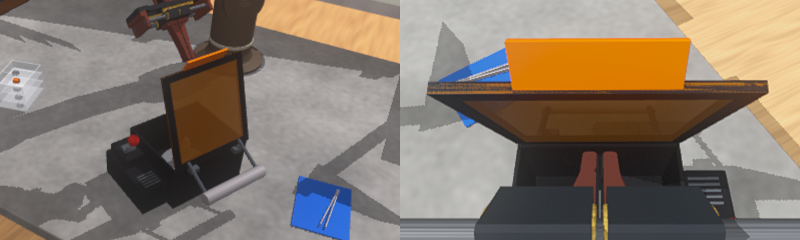

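```bash
python3 -m crank '[-20,0,5,0,0,0,0, -60,0,10,0,0,0,0, -110,0,20,0,0,0,0, -150,0,20,0,0,0,0, -150,0,20,0,0,0,0, -150,0,20,0,0,0,0, -150,0,20,0,0,0,0, -150,0,20,0,0,0,0, -150,0,20,0,0,0,0, -150,0,20,0,0,0,0, -150,0,20,0,0,0,0, -150,0,20,0,0,0,0]'; python3 - <<'E'
from b import *
from h import *
import pickle
S,T=env.snapshot('scene'),env.snapshot('top')
cv2.imwrite('pics/both8.png',np.hstack([S['frame'][80:320,140:540],T['frame'][90:330,90:490]])[:,:,::-1]);st()
c=[cv2.minEnclosingCircle(blob(s,(0,150,70),(5,255,255),r)) for s,r in((S,(240,180,300,240)),(T,(255,150,300,190)))]
x,e=tri((S,T),[k[0] for k in c]);print('knob',B.T@(x-O)*1e3,e)
d=pickle.load(open('s0.pkl','rb'))
for n,s,r in(('scene',S,(400,240,520,330)),('top',T,(90,195,160,280))):
    k=[cv2.minAreaRect(blob(q,(0,0,120),(179,110,255),r)) for q in(d[n],s)];print('tweezers',n,k)
r=np.s_[175:250,415:485];print('tray diff',cv2.absdiff(T['frame'][r],d['top']['frame'][r]).mean())
E
```

```text
clock: 15.92
tool_pos: [0.4891, -0.014, 0.3885]
orientation: [[0.315, 0.895, -0.315], [0.633, -0.446, -0.633], [-0.707, 0.0, -0.707]]
wrist_force: [-0.4, -1.2, 0.3]
gripper_width: 0.0003
t 16.025 TCP box mm [-140.    -0.2  388.4] F box [0.15 0.68 0.3 ] w 0.0006303260577301027 
R in box
 [[ 0.7071  0.0001 -0.7072]
 [ 0.     -1.     -0.0002]
 [-0.7072  0.0001 -0.7071]] q [ 1.119   0.1021 -0.6968  1.8808 -0.7654  1.2563  0.2391]
knob [ -20.2397 -133.0993  135.9343] [np.float64(0.10247920509008628), np.float64(0.10247920508997818)]
tweezers scene [((459.5, 284.5), (89.0, 119.0), 90.0), ((459.5, 284.5), (89.0, 119.0), 90.0)]
tweezers top [((99.46924591064453, 206.0538330078125), (16.744688034057617, 30.63657569885254), 29.744882583618164), ((124.49999237060547, 237.0), (83.99998474121094, 68.99998474121094), 90.0)]
tray diff 25.18431746031746
```

View pics/both8.png

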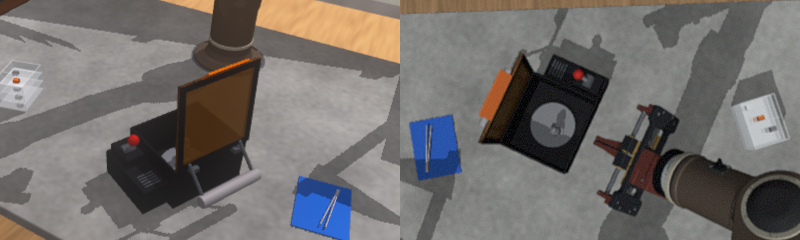

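```bash
python3 - <<'E'
from b import *
from h import *
T=env.snapshot('top');S=env.snapshot('scene')
np.savez('a.npz',T=T['frame'],S=S['frame'])
E
python3 -m crank '[0,0,0,0,0,0,0, 0,0,0,0,0,0,0, 0,0,0,0,0,0,0, 0,0,0,0,0,0,0, 0,0,0,0,0,0,0, 0,0,0,0,0,0,0, 0,0,0,0,0,0,0, 0,0,0,0,0,0,0]' >/dev/null; python3 - <<'E'
from b import *
from h import *
import pickle
a=np.load('a.npz');T=env.snapshot('top');S=env.snapshot('scene')
for n,s in(('T',T),('S',S)):print('moved px',(cv2.absdiff(a[n],s['frame']).max(2)>25).sum())
o=blob(T,(5,170,120),(13,255,255),(160,140,230,230));q=cv2.boxPoints(cv2.minAreaRect(o))
for t in(1.3,1.4,1.5):  # predicted lip edge middle in the top view
    v=np.array([-.225,.021]);c,s_=np.cos(t),np.sin(t);x=.09+c*v[0]+s_*v[1];z=.115-s_*v[0]+c*v[1]
    p=T['view']@np.r_[O+B@[x,0,z],1];u=T['camera_matrix']@(p[:3]*[1,-1,-1]);print(t,u[:2]/u[2])
print('lip box top',q.round(1).tolist())
d=pickle.load(open('s0.pkl','rb'))
r=np.s_[145:195,130:190];print('tray diff scene',cv2.absdiff(S['frame'][r],d['scene']['frame'][r]).mean())
r=np.s_[255:320,430:495];print('tweezers diff scene',cv2.absdiff(S['frame'][r],d['scene']['frame'][r]).mean())
E
```

```text
moved px 10
moved px 2
1.3 [200.3705 191.2526]
1.4 [189.7814 186.2727]
1.5 [179.3714 181.4102]
lip box top [[168.3000030517578, 205.0], [189.89999389648438, 159.5], [202.1999969482422, 165.3000030517578], [180.6999969482422, 210.8000030517578]]
tray diff scene 15.219333333333333
tweezers diff scene 7.364733727810651
```

```bash
python3 - <<'E'
from b import *
from h import *
import pickle
d=pickle.load(open('s0.pkl','rb'))
for n in('scene','top'):
    s=env.snapshot(n)['frame'];e=lambda f:np.abs(cv2.Laplacian(cv2.cvtColor(f,cv2.COLOR_RGB2GRAY),cv2.CV_32F))
    for nm,(x0,y0,x1,y1) in {'scene':{'trays':(130,140,187,192),'tweez':(430,256,496,320)},'top':{'trays':(418,180,482,244),'tweez':(98,202,154,272)}}[n].items():
        r=cv2.matchTemplate(e(s)[y0-8:y1+8,x0-8:x1+8],e(d[n]['frame'])[y0:y1,x0:x1],cv2.TM_CCOEFF_NORMED);_,m,_,l=cv2.minMaxLoc(r);print(n,nm,m,np.array(l)-8)
E
```

```text
scene trays 0.9061074256896973 [0 0]
scene tweez 0.9933575391769409 [0 0]
top trays 0.6031578779220581 [0 0]
top tweez 0.628021776676178 [0 0]
```

Nothing has moved; the tray and tweezers differences come from shadows.

```bash
python3 -c "
from station import env
print(env.finish_job(), env.get_obs()['clock'])"
```

```text
the job is handed in; nothing more can be done
the job is handed in; nothing more can be done
```

The lamp toggle was switched off first, and the hatch then lifted and left standing open by itself. The job was handed in after about 17 s of robot time, and no verdict is reported.

- **Toggle:** I pushed the knob to its stop with the shut fingers. Triangulated afterwards, it stood at box x -20 mm, z 136 mm; the off stop is at about x -21 mm, z 136 mm. The push against the stop read about 15 N in x and y, plus about 5 N in z.
- **Hatch:** With the tool tilted 45° I raised the hatch slowly by its orange lip along the hinge arc, past the balance point, and it swung to its stop by itself. The lip's position in the top view matches 1.5 rad, and the hatch had not moved over 1 s with the robot clear. The lift peaked at about 6.5 N, mostly sideways friction, above the 0.7 to 1.5 N you gave for slow lifting. I eased the path after that.
- **Things to leave alone:** The trays and tweezers show zero pixel shift in both views. The plain image differences there were non-zero (mean 7 to 25), and the top-view match scores were weaker (about 0.6), which I put down to moving shadows. The figurine still stands on the turntable, judged by eye only in the last picture.

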